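Clamp the long bar under the T-handle screw

TASK

Lay the longer of the two aluminium bars flat along the narrow rail of the grey screw clamp, push it home under the bridge against the back stop, then turn the T-handle clockwise until the rising resistance shows that the bar is firmly clamped, without forcing the screw, and let go. Leave the shorter bar and everything else on the bench where it is.

Things in the scene. Friction and masses are not known exactly. Their poses are not given: they have to be found in the camera images.
- clamp: Grey screw clamp, fixed on the board. Origin: on the screw axis under its foot plate (board top, 10 mm above the bench); x from the open front to the back stop, y across, z up. In its frame, mm: foot plate 60 wide, 12 thick, x -140 to 38; anvil 56 wide, top z 37, x -26 to 26; back stop face x 18, top z 54; two posts at y +-36 carry a bridge, x +-14, y +-43, z 74 to 92, nut to z 97.
- rail_top (a point): Point on the narrow rail's top, 92 mm in front of the screw axis; axes as the clamp's. The steel rail is 26 mm wide, level with the anvil (37 mm above the board), x -135 to -22 mm in the clamp's frame. A bar centred here lies wholly in front of the bridge. Side guides on the anvil: inner faces y +-20.5, top z 46, x -16 to 18, splayed out from there to x -27.
- long_bar: The bar to clamp: plain aluminium, 100 x 32 x 16 mm, loose, 0.11 to 0.2 kg, alike end for end, flat on the board at the start. Origin: centre of its underside; x along its length, z up. When home its origin is at about x -32, y 0, z 37 mm in the clamp's frame and its front end sticks out to x -82.
- short_bar: The other bar, to be left alone: same aluminium section but only 60 x 32 x 16 mm. Origin: centre of its underside; x along its length.
- screw (a joint): Turn of the T-handle, rad; grows clockwise seen from above and lowers the screw 4 mm per rad. Starts at 0 to 0.9; the foot meets a bar on the anvil at about 1.75; range -0.2 to 4.2. It turns against an even friction of about 0.25 N m; once the foot is on the bar the torque climbs, to about twice that 0.7 rad on and more beyond. Let go, it stays or springs back a little.
- bar_mid (a point): Middle of the T-handle's cross bar, on the screw axis, at z 142 mm in the clamp's frame when the joint reads 0; sinks 4 mm per rad. Cross bar: round steel, 11 mm thick, about 75 mm long, level, on a 9 mm stem. The point's x axis lies along the cross bar (along the clamp's x when the joint reads 0).
- foot: Sprung steel foot on the screw's lower end, 18 mm across; its underside is 60 mm above this origin. After it meets the bar it presses about 20 N per mm of further screw travel for 6 mm, then is solid.
- flange_ring: Bystander: steel vacuum flange ring, 69 mm across, 8 mm high, near the back of the board. Origin at the centre of its underside.
- carbon_tin: Bystander: round tin, 58 mm across, 36 mm high, near the back of the board. Origin at the centre of its underside.
- hex_key: Bystander: hex key, 34 x 88 x 9 mm, at the board's front edge. Origin at the centre of its underside.
- petri_dish: Bystander: covered petri dish, 58 mm across, 15 mm high, right of the clamp. Origin at the centre of its underside.
- grease_pot: Bystander: round pot, 69 mm across, 41 mm high, left of the clamp at the back. Origin at the centre of its underside.
- grid_box: Bystander: flat box, 44 x 62 x 14 mm, right of the clamp at the back. Origin at the centre of its underside.

How it is judged (in metres and radians):
On the way:
1. the long bar lies on the rail and anvil, home against the back stop, with the screw not yet on it (x of long_bar in the frame of clamp above -0.037 m and y of long_bar in the frame of clamp between -0.008 and 0.008 m and z of long_bar in the frame of clamp between 0.033 and 0.041 m and angle between the x axis of long_bar and the x axis of clamp, either way round below 0.15 rad and angle between long_bar's own z axis and vertical below 0.08 rad and contact force between foot and long_bar below 0.5 N), for 0.2 s.
At the end, for the whole second after the job is handed in: The long bar lies flat on the rail and anvil at rest, its far end within 5 mm of the back stop, within 8 mm of the centre line and straight within 0.15 rad, and the screw's foot presses on it with more than 20 N (x of long_bar in the frame of clamp above -0.037 m and y of long_bar in the frame of clamp between -0.008 and 0.008 m and z of long_bar in the frame of clamp between 0.033 and 0.041 m and angle between the x axis of long_bar and the x axis of clamp, either way round below 0.15 rad and angle between long_bar's own z axis and vertical below 0.08 rad and contact force between foot and long_bar above 20 N and linear speed of long_bar below 0.01 m/s); the robot touches nothing.
It fails at once if the screw is forced: its foot presses on the bar with more than 200 N (contact force between foot and long_bar above 200 N).
It fails at once if the short bar or a bystander (flange ring, tin, hex key, petri dish, pot, grid box) is moved more than 30 mm (distance of any of short_bar, flange_ring, carbon_tin, hex_key, petri_dish, grease_pot, grid_box from where it was at the start of the episode above 0.03 m).
It also fails if it takes over 69 s, if anything falls off the work surface, if the arm or the gripper's body presses on something with over 40 N, if the wrist force passes 120 N, or if a joint passes its speed limit or range.

ROBOT

A 6-joint arm with a two-finger parallel gripper is mounted at the origin on a cart in front of the work surface, level with it; the furniture and walls round the work are solid. World frame = base frame: x ahead of the robot, y to its left, z up, the work surface at z = 0. Lengths are in m, angles in degrees, forces in N, time in s.
With the tool pointing down it reaches from about 0.4 to 0.825 m from the base axis. Payload 7 kg.
Tool frame: the origin (TCP) lies on the centre line of the jaws, within the pads' length; the fingertips stand 11 mm ahead of it and the grasp point (between the pads) lies 8 mm behind it; z points along the fingers, y is the direction in which the jaws open and shut (so a half turn about z gives the same grasp; the last joint's range is limited). The gripper opens to 88 mm and grips with 3 to 60 N. Pads are 19 mm wide; open, the fingers measure 130 mm over their backs; the gripper's body (78 mm by 193 mm) begins 47 mm behind the grasp point.
Start: joints at [-59.754, 20.546, 0.682, 0, -70.136, -16.507], TCP at [0.16, -0.656, 0.213] pointing down, gripper open.
Joint ranges: [-176.03, 176.03], [-82.01, 121.73], [-58.28, 71.71], [-173.87, 95.51], [-174.79, -0.11], [-173.66, 173.66]. Speed limits (degrees/s): [136.94, 136.94, 172.46, 180, 180, 180].

INTERFACE

Orientations are given as [roll, pitch, yaw] about the fixed x, y, z axes, in that order (R = Rz(yaw) Ry(pitch) Rx(roll)).
In Python, from plant import ctrl, cams, order gives the robot as it stands.
- The arm moves only by the tool jog_arm, never from a script. Its argument "motion" is a list of rows, each an object with "offset": the shift along the tool's x, y, z in mm, a list of three; "roll": the turn about the tool's z in rad; "hand": the finger opening in mm, from 0 to 87.6. A call has 1 to 20 rows; each row is the pose to reach, as a shift and turn from the pose commanded when the call began, along the tool's axes at that moment; what a row does not reach only later rows make up. A row lasts 1/12 s, in which the tool goes at most 41.7 mm and 7.16 degrees, less where a joint would pass 70% of its speed; a pose out of reach is approached as far as the arm can. A call with a gripper value outside its range is refused whole. The fingers move at their own pace and stop on an object; the grip force is fixed at half the most. Time passes only in rows, so rows that repeat a pose let the fingers close. It gives the time, the measured TCP pose, the force and the opening at its end, in the units of the state.
- ctrl.get_obs(): the state, without advancing time (a new reading comes with each control period).
- cams.snapshot(name): name is "scene" or "top" or "wrist"; returns a dict with "img" (384x512x3 uint8, red, green, blue), "K" (3x3 intrinsics, pixels), "cam_to_world" (4x4, takes a point from camera to world coordinates); the wrist camera has in their place "T_tool_cam" (4x4, takes a point from camera to tool coordinates, whose origin is the TCP and whose axes are the flange's). Camera axes: x right, y down, z forward; pixel columns grow to the right and rows downward; lengths in m; the calibration is good to about 2 mm. A picture is of the moment at which its call begins: read the wrist's pose just before it. There is no depth.
- order.close_job(): hands the job in, once; it reports no verdict.
The state is a dict: "clock": time; "joint_pos": joint angles; "qvel": joint speeds; "tau": joint torques, N m; "tool_pos": TCP position; "orientation": TCP orientation; "force": force on the tool from outside, world axes, zero at the start; "moment": the same for the moment, N m; "opening": finger opening in m.
Only numpy, scipy, OpenCV 4.12 (cv2) and the standard library are available. Lean on these libraries where they do the work, as an engineer would, in place of code of your own. Each camera call takes 0.05 s, during which the arm holds its last target. There are 200 camera calls.

## Working session

There is one attempt and no reset: what is moved stays moved. The work goes in short steps, Python scripts to look and compute and a tool call to move; the robot and the scene stay as the last step left them, time stands still between calls to the robot, and variables do not carry over. Pictures are saved under pics/ and viewed, about 8 in all and at most 12, crops included, and the job is handed in when it is done.

Besides the shell and the picture viewer there is one more tool, called after "Request:" as name(argument=value, ...) on one line, values as JSON. jog_arm: Moves the arm, as the interface text tells. Its arguments: {"type":"object","properties":{"motion":{"type":"array"}},"required":["motion"]}

```bash
mkdir -p pics; ls; cat > h.py <<'E'
import numpy as np, cv2
from scipy.spatial.transform import Rotation as R
from plant import ctrl, cams, order
def snap(n):
    o=ctrl.get_obs(); s=cams.snapshot(n)
    K=np.array(s["K"])
    if n=="wrist":
        T=np.eye(4); T[:3,:3]=R.from_euler("xyz",o["orientation"],degrees=True).as_matrix(); T[:3,3]=o["tool_pos"]
        T=T@np.array(s["T_tool_cam"])
    else: T=np.array(s["cam_to_world"])
    return s["img"],K,T
def ray(K,T,uv,z):
    d=T[:3,:3]@np.linalg.inv(K)@np.array([uv[0],uv[1],1.]); c=T[:3,3]
    return c+d*(z-c[2])/d[2]
def save(n,img): cv2.imwrite("pics/"+n+".png",img[:,:,::-1])
E
python3 - <<'E'
from h import *
o=ctrl.get_obs(); print(o)
a,K,T=snap("top"); b,K2,T2=snap("scene")
np.savez("top0",img=a,K=K,T=T); np.savez("scene0",img=b,K=K2,T=T2)
save("top0",cv2.resize(a,None,fx=1.5,fy=1.5,interpolation=cv2.INTER_CUBIC)); save("scene0",cv2.resize(b,None,fx=1.5,fy=1.5,interpolation=cv2.INTER_CUBIC))
print(K,T,K2,T2)
E
```

```text
pics
{'clock': 0.0, 'joint_pos': array([-5.97538552e+01,  2.05902067e+01,  6.32309953e-01, -1.81953525e-02,
       -7.01357106e+01, -1.65073805e+01]), 'qvel': array([ 0.00039306, -0.01225015,  0.04445982, -0.11170886, -0.01151139,
        0.0694105 ]), 'tau': array([ 7.42756620e-04, -5.82722390e+01,  2.93063951e+01,  6.99760839e+00,
        6.91613270e-03, -1.00749439e-04]), 'tool_pos': array([ 0.16014836, -0.65519145,  0.21213151]), 'orientation': array([ 1.79905391e+02, -1.02000212e-02, -1.66267424e+02]), 'force': array([ 0.30172886, -0.7225189 , -0.48537031]), 'moment': array([-0.0605304 , -0.01335136, -0.05253329]), 'opening': 0.0873911304030943}
[[410.41919022   0.         255.51235795]
 [  0.         410.41919022 190.46270299]
 [  0.           0.           1.        ]] [[ 0.01829945 -0.98825045  0.15174378  0.37812352]
 [-0.99965846 -0.01525228  0.02122086  0.03410284]
 [-0.01865708 -0.15208029 -0.98819204  1.13623289]
 [ 0.          0.          0.          1.        ]] [[399.41599847   0.         253.80292083]
 [  0.         399.41599847 189.74173489]
 [  0.           0.           1.        ]] [[ 0.68468388 -0.34592466  0.64151705 -0.1866038 ]
 [-0.72865628 -0.34465602  0.59183803 -0.59085756]
 [ 0.01637135 -0.87266738 -0.48804059  0.65501117]
 [ 0.          0.          0.          1.        ]]
```

View pics/top0.png

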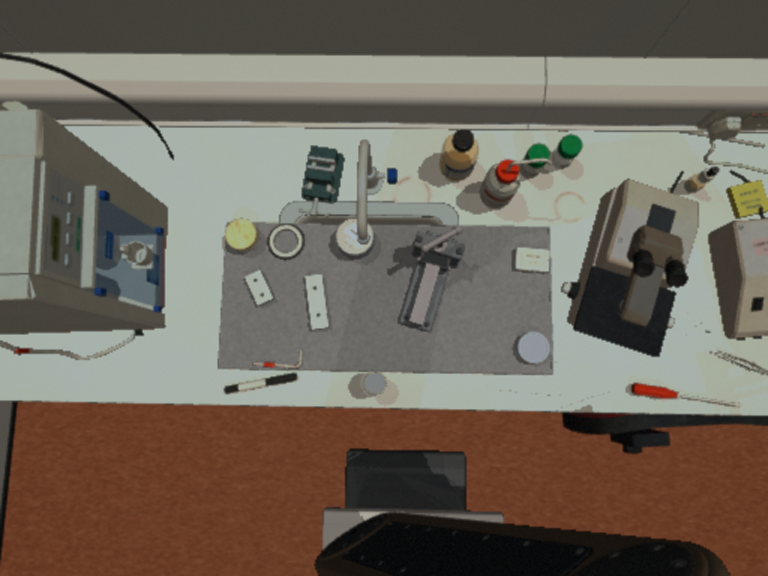

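View pics/scene0.png

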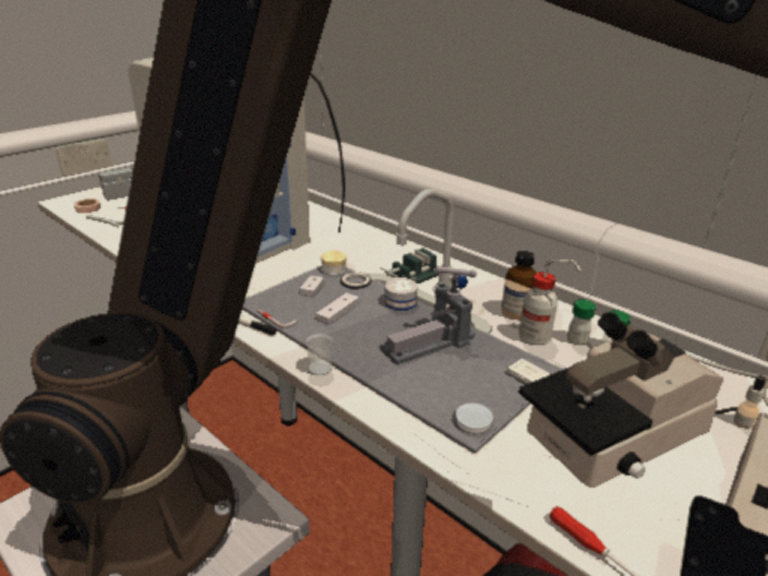

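The top view shows the long bar at (316,302), the short bar at (258,288), the clamp with its pinkish rail at (427,293), the T-handle at (438,239) and a gooseneck tap with its tip near (352,240). These are pixels of the 1.5x picture. The scene view shows the same, with the clamp opening towards the robot.

```bash
python3 - <<'E'
from h import *
d=np.load("top0.npz"); im,K,T=d["img"],d["K"],d["T"]
def rect(x0,y0,x1,y1,f,z,nm):
    c=im[y0:y1,x0:x1].astype(int); m=f(c).astype(np.uint8)
    n,l,s,_=cv2.connectedComponentsWithStats(m); k=1+np.argmax(s[1:,4])
    ct,_=cv2.findContours((l==k).astype(np.uint8),0,1); ct=max(ct,key=cv2.contourArea)
    p=np.array([ray(K,T,(q[0][0]+x0,q[0][1]+y0),z)[:2] for q in ct])
    r=cv2.minAreaRect((p*1000).astype(np.float32)); b=cv2.boxPoints(r)
    e=max((b[1]-b[0],b[2]-b[1]),key=np.linalg.norm)
    print(nm,s[k,4],r,"ang",np.degrees(np.arctan2(e[1],e[0])))
br=lambda c:c.min(2)>150
rect(198,178,225,224,br,.026,"long"); rect(160,176,185,208,br,.026,"short")
c=im[150:225,262:312]
print("rail px",im[195,285],im[205,280],"base",im[214,270],"T",im[159,292])
rect(262,168,305,222,lambda c:(c[:,:,0]>c[:,:,1]+7)&(c.min(2)>95),.047,"rail")
v=cv2.resize(im[140:230,190:330],None,fx=5.5,fy=5.5,interpolation=cv2.INTER_CUBIC)
save("crop1",v)
# T handle
E
```

```text
long 370 ((518.7824096679688, 179.90586853027344), (98.0279541015625, 29.83134651184082), 9.184992790222168) ang 9.184996
short 214 ((542.6480102539062, 287.0262451171875), (57.92478942871094, 30.219886779785156), 27.19593048095703) ang 27.195934
rail px [134 129 125] [136 129 126] base [59 59 60] T [125 119 116]
rail 13 ((537.5863647460938, -12.93957233428955), (13.303815841674805, 7.642369270324707), 45.33610153198242) ang 45.33593
```

View pics/crop1.png

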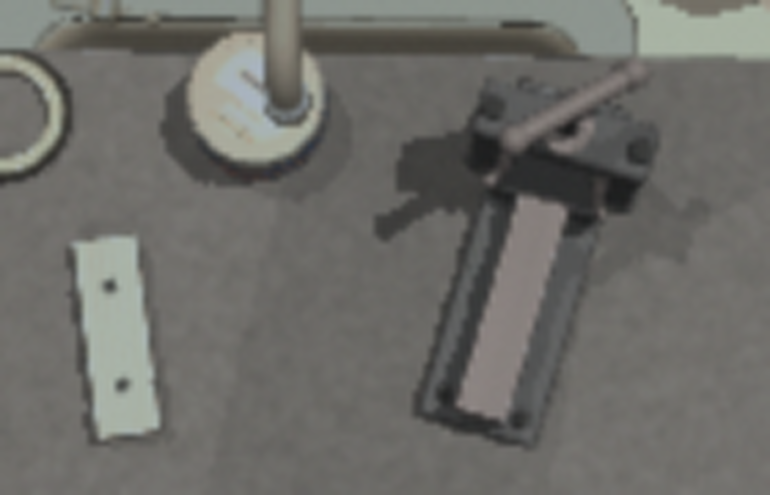

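The crop shows the long bar upright at about (116,338). The rail quad is (458,408), (507,419), (568,207), (517,195), and the T-bar ends are at (508,140) and (638,72).

```bash
python3 - <<'E'
from h import *
d=np.load("top0.npz"); im,K,T=d["img"],d["K"],d["T"]
P=lambda u,v,z:ray(K,T,(190+u/5.5-.4,140+v/5.5-.4),z)*1000
fl,fr,rr,rl=[P(u,v,.047) for u,v in [(458,408),(507,419),(568,207),(517,195)]]
print(fl,fr,rr,rl)
f=(fl+fr)/2; r=(rl+rr)/2; a=np.arctan2(*(r-f)[1::-1]); print("yaw",np.degrees(a),np.linalg.norm(fl-fr),np.linalg.norm(r-f))
print("origin from rail", f+135*np.array([np.cos(a),np.sin(a),0]))
for z in (.150,.147):
  A,B=P(508,140,z),P(638,72,z); print("T",z,(A+B)/2,np.linalg.norm(A-B),np.degrees(np.arctan2(*(B-A)[1::-1])))
for n,u,v,z in [("pot",255,100,.051),("ring",5,115,.018)]: print(n,P(u,v,z))
# tap tip two views
s=np.load("scene0.npz")
def dirc(K,T,uv): return T[:3,3],T[:3,:3]@np.linalg.inv(K)@np.array([*uv,1])
c1,d1=dirc(K,T,(190+288/5.5,140+105/5.5)); c2,d2=dirc(s["K"],s["T"],(403/1.5,240/1.5))
t=np.linalg.lstsq(np.c_[d1,-d2],c2-c1,rcond=None)[0]; print("tip",c1+t[0]*d1,c2+t[1]*d2)
E
```

```text
[483.34050075  10.15857282  47.        ] [478.40096674 -13.56038572  47.        ] [582.98704899 -42.51618622  47.        ] [588.60229297 -17.51510752  47.        ]
yaw -15.102081537872898 24.22783502976089 108.67730733737312
origin from rail [611.20826118 -36.87375026  47.        ]
T 0.15 [609.54648656 -37.34678311 150.        ] 66.05245212832835 -61.115569709286596
T 0.147 [610.25044695 -37.56412413 147.        ] 66.25337561998005 -61.11556970928661
pot [633.59188023 112.05740787  51.        ]
ring [631.78060584 241.48909834  18.        ]
tip [0.60226052 0.08790125 0.1712881 ] [0.60566126 0.08433375 0.17187912]
```

```bash
cat >> h.py <<'E'
def go(x,y,z,yaw,o=None):
    "shift in tool axes (mm) and roll (rad) from the present pose to a world pose (m, deg)"
    o=o or ctrl.get_obs(); q=o["orientation"][2]; M=R.from_euler("xyz",[180,0,q],degrees=True).as_matrix()
    r=-np.radians((yaw-q+180)%360-180)
    print("go",np.round(M.T@(np.array([x,y,z])-o["tool_pos"])*1000,1),"roll",round(r,3))
CL=np.array([.6107,-.0372]); CY=-15.1
def cl(x,y=0.):
    a=np.radians(CY); return CL+np.array([np.cos(a)*x-np.sin(a)*y,np.sin(a)*x+np.cos(a)*y])
E
python3 - <<'E'
from h import *
print(np.round(cams.snapshot("wrist")["T_tool_cam"],3)); go(.28,-.36,.27,-170.8); go(.45,.05,.27,-170.8); go(.499,.177,.13,-170.8)
E
```

```text
[[-0.    -0.959 -0.284  0.077]
 [ 1.    -0.     0.    -0.   ]
 [-0.    -0.284  0.959 -0.171]
 [ 0.     0.     0.     1.   ]]
go [-186.5  258.4  -57.6] roll 0.079
go [-449.   616.4  -57.6] roll 0.079
go [-526.7  728.1   82.4] roll 0.079
```

Request:
jog_arm(motion=[{"offset":[-186,258,-58],"roll":0.08,"hand":60},{"offset":[-186,258,-58],"roll":0.08,"hand":60},{"offset":[-186,258,-58],"roll":0.08,"hand":60},{"offset":[-186,258,-58],"roll":0.08,"hand":60},{"offset":[-186,258,-58],"roll":0.08,"hand":60},{"offset":[-186,258,-58],"roll":0.08,"hand":60},{"offset":[-186,258,-58],"roll":0.08,"hand":60},{"offset":[-186,258,-58],"roll":0.08,"hand":60},{"offset":[-449,616,-58],"roll":0.08,"hand":60},{"offset":[-449,616,-58],"roll":0.08,"hand":60},{"offset":[-449,616,-58],"roll":0.08,"hand":60},{"offset":[-449,616,-58],"roll":0.08,"hand":60},{"offset":[-449,616,-58],"roll":0.08,"hand":60},{"offset":[-449,616,-58],"roll":0.08,"hand":60},{"offset":[-449,616,-58],"roll":0.08,"hand":60},{"offset":[-449,616,-58],"roll":0.08,"hand":60},{"offset":[-449,616,-58],"roll":0.08,"hand":60},{"offset":[-449,616,-58],"roll":0.08,"hand":60},{"offset":[-449,616,-58],"roll":0.08,"hand":60},{"offset":[-449,616,-58],"roll":0.08,"hand":60}])

```text
clock: 1.82
tool_pos: [0.4517, 0.0533, 0.2705]
orientation: [-180.0, -0.0, -170.6]
force: [0.5, -0.6, -0.1]
opening: 0.0602
```

```bash
python3 - <<'E'
from h import *
o=ctrl.get_obs(); print(o["joint_pos"],o["force"],o["orientation"]); go(.499,.177,.13,-170.8)
E
```

```text
[ 3.16680673e+01 -2.87028263e+00 -2.01385263e+01 -8.82801791e-03
 -7.27579617e+01 -1.12312130e+02] [ 0.45091579 -0.58043566 -0.10110469] [-1.79997850e+02 -2.74440294e-02 -1.70646682e+02]
go [-66.8 114.3 140.5] roll 0.003
```

Request:
jog_arm(motion=[{"offset":[-67,114,110],"roll":0,"hand":60},{"offset":[-67,114,110],"roll":0,"hand":60},{"offset":[-67,114,110],"roll":0,"hand":60},{"offset":[-67,114,110],"roll":0,"hand":60},{"offset":[-67,114,110],"roll":0,"hand":60},{"offset":[-67,114,110],"roll":0,"hand":60},{"offset":[-67,114,110],"roll":0,"hand":60},{"offset":[-67,114,110],"roll":0,"hand":60}])

```text
clock: 2.48
tool_pos: [0.4983, 0.172, 0.1621]
orientation: [180.0, 0.1, -170.9]
force: [-0.4, -0.3, 0.6]
opening: 0.0599
```

```bash
cat >> h.py <<'E'
def quad(im,m,K,T,z,near):
    "rectangle (mm) on plane z of the mask's blob nearest to a world point"
    n,l,s,c=cv2.connectedComponentsWithStats(m.astype(np.uint8)); best=None
    for k in range(1,n):
        if s[k,4]<300: continue
        p=ray(K,T,c[k],z); d=np.hypot(*(p[:2]-near))
        if best is None or d<best[0]: best=(d,k)
    ct,_=cv2.findContours((l==best[1]).astype(np.uint8),0,1); ct=max(ct,key=cv2.contourArea)
    p=np.array([ray(K,T,q[0],z)[:2]*1000 for q in ct],np.float32)
    r=cv2.minAreaRect(p); b=cv2.boxPoints(r); e=max((b[1]-b[0],b[2]-b[1]),key=np.linalg.norm)
    return np.round(r[0],1),np.round(r[1],1),round(float(np.degrees(np.arctan(e[1]/e[0]))),2),s[best[1]]
E
python3 - <<'E'
from h import *
o=ctrl.get_obs();print(o["tool_pos"],o["orientation"])
im,K,T=snap("wrist"); save("w1",im); np.savez("w1",img=im,K=K,T=T)
print(quad(im,im.min(2)>140,K,T,.026,[.519,.18]))
E
```

```text
[0.49830682 0.17198039 0.16206183] [ 1.79976333e+02  6.37591080e-02 -1.70862986e+02]
(array([501.9, 139.6]), array([246.1, 194.5]), 88.06, array([  108,    78,   231,   180, 18851], dtype=int32))
```

View pics/w1.png

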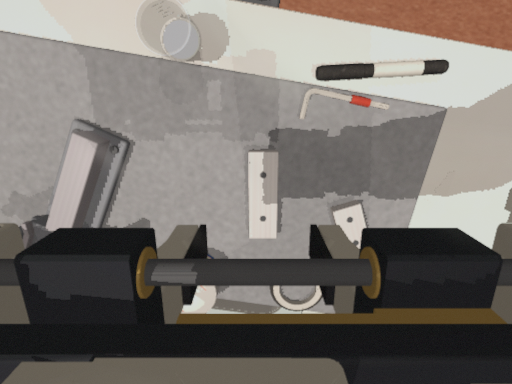

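The wrist view shows the long bar centred between the jaws, with its top face spanning about (248,152) to (277,239). The rail end is at left, near (100,150).

```bash
python3 - <<'E'
from h import *
d=np.load("w1.npz"); im,K,T=d["img"],d["K"],d["T"]
print(im[190,255],im[190,240],im[190,290])
m=np.zeros(im.shape[:2],bool); m[140:250,235:292]=(im.min(2)>110)[140:250,235:292]
print(quad(im,m,K,T,.026,[.519,.18]))
for n,uv in [("fl",(82,128)),("fr",(116,140))]: print(n,ray(K,T,uv,.047))
go(.499,.1767,.024,-170.8)
E
```

```text
[215 206 198] [161 157 153] [106 102 100]
(array([519.8, 181.6]), array([125.1,  64.7]), 9.11, array([ 235,  140,   57,  110, 5181], dtype=int32))
fl [ 0.47182557 -0.00189801  0.047     ]
fr [0.47814661 0.0303524  0.047     ]
go [ -1.4   4.6 138.4] roll -0.001
```

```bash
python3 - <<'E'
from h import *
d=np.load("w1.npz"); im,K,T=d["img"],d["K"],d["T"]
m=np.zeros(im.shape[:2],bool); m[140:250,235:292]=(im.min(2)>178)[140:250,235:292]
print(quad(im,m,K,T,.026,[.519,.18]))
E
```

```text
(array([518.6, 180.8]), array([97.6, 30.1]), 8.64, array([ 249,  152,   28,   86, 1579], dtype=int32))
```

Request:
jog_arm(motion=[{"offset":[-1,5,60],"roll":0,"hand":60},{"offset":[-1,5,60],"roll":0,"hand":60},{"offset":[-1,5,110],"roll":0,"hand":60},{"offset":[-1,5,110],"roll":0,"hand":60},{"offset":[-1,5,128],"roll":0,"hand":60},{"offset":[-1,5,138],"roll":0,"hand":60},{"offset":[-1,5,138],"roll":0,"hand":60},{"offset":[-1,5,138],"roll":0,"hand":25},{"offset":[-1,5,138],"roll":0,"hand":25},{"offset":[-1,5,138],"roll":0,"hand":25},{"offset":[-1,5,138],"roll":0,"hand":25},{"offset":[-1,5,138],"roll":0,"hand":25},{"offset":[-1,5,138],"roll":0,"hand":25}])

```text
clock: 3.62
tool_pos: [0.4985, 0.1778, 0.0235]
orientation: [180.0, 0.0, -170.8]
force: [-1.2, 0.3, -0.1]
opening: 0.0273
```

Request:
jog_arm(motion=[{"offset":[0,0,0],"roll":0,"hand":20},{"offset":[0,0,0],"roll":0,"hand":20},{"offset":[0,0,0],"roll":0,"hand":20}])

```text
clock: 3.87
tool_pos: [0.4983, 0.1777, 0.0231]
orientation: [180.0, -0.0, -170.8]
force: [0.7, -0.8, -0.8]
opening: 0.0205
```

```bash
python3 - <<'E'
from h import *
o=ctrl.get_obs();print(o["opening"],o["force"],o["moment"])
im,K,T=snap("wrist"); b=snap("scene")[0]
save("w2",np.hstack([im[150:384,100:420],cv2.resize(b[170:230,185:275],(351,234))]))
E
```

```text
0.020476149879477042 [ 0.74278167 -0.82144281 -0.78360448] [ 0.02044097 -0.03638695 -0.03163024]
```

View pics/w2.png

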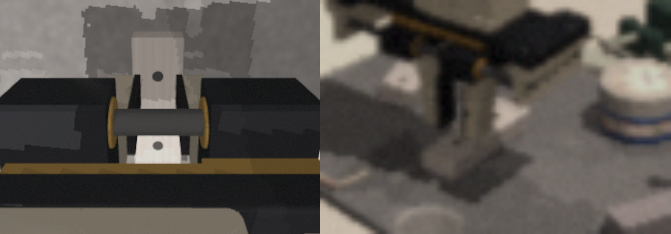

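```bash
python3 - <<'E'
from h import *
im,K,T=snap("wrist")
save("w3",cv2.resize(im[170:330,180:340],None,fx=3.7,fy=3.7,interpolation=cv2.INTER_CUBIC))
o=ctrl.get_obs(); print(o["opening"])
M=np.linalg.inv(T); 
for z in (.012,.026):
  for s in (-.010,.010,-.016,.016):
    a=np.radians(-170.8); p=o["tool_pos"]+s*np.array([np.cos(a-np.pi/2),np.sin(a-np.pi/2),0]); p[2]=z
    q=K@(M[:3,:3]@p+M[:3,3]); print(z,s,q[:2]/q[2], (q[:2]/q[2]-[180,170])*3.7)
E
```

```text
0.019801669947120376
0.012 -0.01 [242.78276357 223.02070433] [232.29622521 196.17660602]
0.012 0.01 [272.77057311 222.99640322] [343.25112051 196.08669193]
0.012 -0.016 [233.78660902 223.02799451] [199.01045336 196.20357969]
0.012 0.016 [281.76710429 222.98911274] [376.53828586 196.05971713]
0.026 -0.01 [241.68244068 231.81622232] [228.22503052 228.72002258]
0.026 0.01 [273.86727709 231.7902928 ] [347.30892523 228.62408335]
0.026 -0.016 [232.02720667 231.824001  ] [192.50066468 228.7488037 ]
0.026 0.016 [283.52294493 231.78251377] [383.03489623 228.59530093]
```

View pics/w3.png

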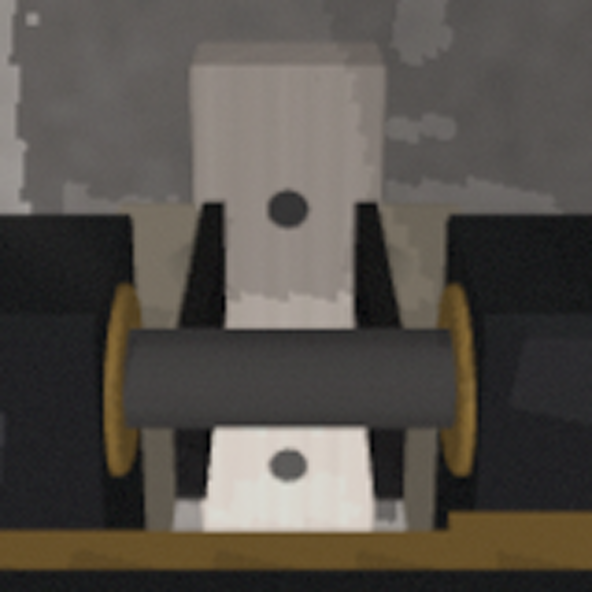

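The enlarged view shows the pads (inner edges at about x=225 and x=355) occluding the bar's top edges (192 and 383). The fingertips are therefore above the bar, roughly 15–20 mm higher than the stated tool geometry. I'll open, go lower in steps and watch the force.

Request:
jog_arm(motion=[{"offset":[0,0,-4],"roll":0,"hand":20},{"offset":[0,0,-4],"roll":0,"hand":60},{"offset":[0,0,-4],"roll":0,"hand":60},{"offset":[0,0,-4],"roll":0,"hand":60},{"offset":[0,0,-4],"roll":0,"hand":60},{"offset":[0,0,0],"roll":0,"hand":60},{"offset":[0,0,4],"roll":0,"hand":60},{"offset":[0,0,8],"roll":0,"hand":60},{"offset":[0,0,8],"roll":0,"hand":60}])

```text
clock: 4.77
tool_pos: [0.4977, 0.1772, 0.0139]
orientation: [-180.0, -0.1, -170.9]
force: [0.0, -0.3, -0.6]
opening: 0.0592
```

Request:
jog_arm(motion=[{"offset":[0,0,2],"roll":0,"hand":60},{"offset":[0,0,4],"roll":0,"hand":60},{"offset":[0,0,6],"roll":0,"hand":60},{"offset":[0,0,6],"roll":0,"hand":60}])

```text
clock: 5.1
tool_pos: [0.4982, 0.1775, 0.0086]
orientation: [-180.0, -0.0, -170.8]
force: [0.4, 0.5, 0.3]
opening: 0.0604
```

```bash
python3 - <<'E'
from h import *
im,K,T=snap("wrist"); M=np.linalg.inv(T); o=ctrl.get_obs(); print(o["tool_pos"],o["force"])
im2=cv2.cvtColor(im,cv2.COLOR_RGB2GRAY); print(np.round(K))
# predicted fingertip inner corners (x=+9.5mm, y=+-30mm) for several heights along tool z
for zt in (.011,.0,-.010,-.020,-.03):
  Tc=np.array(cams.snapshot("wrist")["T_tool_cam"]) if zt==.011 else Tc
  for y in(-.0298,.0298):
    p=np.linalg.inv(Tc)@np.array([.0095,y,zt,1]); q=K@p[:3]; print(zt,y,np.round(q[:2]/q[2],1))
save("w4",im[150:350,150:362].repeat(3,0).repeat(3,1))
E
```

```text
[0.49822649 0.17755476 0.00884932] [0.24547214 0.42740368 0.10917705]
[[295.   0. 258.]
 [  0. 295. 190.]
 [  0.   0.   1.]]
0.011 -0.0298 [212.5 209.6]
0.011 0.0298 [303.1 209.6]
0.0 -0.0298 [209.9 215.7]
0.0 0.0298 [305.7 215.7]
-0.01 -0.0298 [207.2 222. ]
-0.01 0.0298 [308.3 221.9]
-0.02 -0.0298 [204.3 228.9]
-0.02 0.0298 [311.3 228.9]
-0.03 -0.0298 [201.  236.7]
-0.03 0.0298 [314.6 236.7]
```

View pics/w4.png

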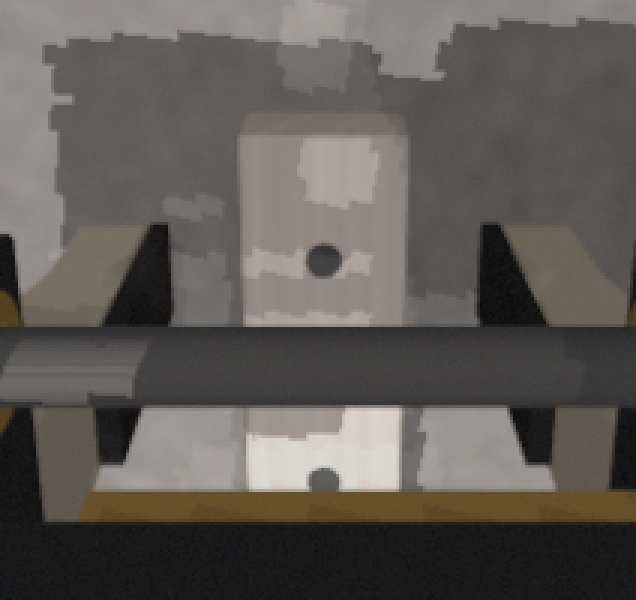

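The pad tips appear at (206,225) and (310,225), which corresponds to about 14 mm behind the reported TCP. The tips are therefore at z of about 0.023 and need another 9 mm or so down.

Request:
jog_arm(motion=[{"offset":[0,0,3],"roll":0,"hand":60},{"offset":[0,0,6],"roll":0,"hand":60},{"offset":[0,0,9],"roll":0,"hand":60},{"offset":[0,0,9],"roll":0,"hand":60},{"offset":[0,0,9],"roll":0,"hand":20},{"offset":[0,0,9],"roll":0,"hand":20},{"offset":[0,0,9],"roll":0,"hand":20},{"offset":[0,0,9],"roll":0,"hand":20},{"offset":[0,0,9],"roll":0,"hand":20},{"offset":[0,0,9],"roll":0,"hand":20},{"offset":[0,0,9],"roll":0,"hand":20}])

```text
clock: 6.12
tool_pos: [0.4984, 0.1777, 0.0002]
orientation: [180.0, 0.0, -170.8]
force: [1.0, 0.2, 0.6]
opening: 0.0317
```

```bash
python3 - <<'E'
from h import *
print(cl(-.113)); go(*cl(-.113),.10,164.9)
E
```

```text
[ 0.50160159 -0.00776299]
go [  26.4 -183.6  -99.8] roll 0.423
```

Request:
jog_arm(motion=[{"offset":[0,0,-20],"roll":0,"hand":20},{"offset":[0,0,-60],"roll":0,"hand":20},{"offset":[0,0,-100],"roll":0,"hand":20},{"offset":[5,-30,-100],"roll":0.07,"hand":20},{"offset":[10,-60,-100],"roll":0.14,"hand":20},{"offset":[14,-92,-100],"roll":0.21,"hand":20},{"offset":[18,-122,-100],"roll":0.28,"hand":20},{"offset":[22,-153,-100],"roll":0.35,"hand":20},{"offset":[26,-184,-100],"roll":0.42,"hand":20},{"offset":[26,-184,-100],"roll":0.423,"hand":20},{"offset":[26,-184,-100],"roll":0.423,"hand":20},{"offset":[26,-184,-100],"roll":0.423,"hand":20},{"offset":[26,-184,-100],"roll":0.423,"hand":20}])

```text
clock: 7.2
tool_pos: [0.502, -0.0075, 0.1]
orientation: [180.0, -0.0, 165.0]
force: [-0.4, -0.2, -1.2]
opening: 0.0318
```

```bash
python3 - <<'E'
from h import *
o=ctrl.get_obs(); print(o["opening"],o["tool_pos"],o["orientation"])
im,K,T=snap("wrist"); np.savez("w5",img=im,K=K,T=T); save("w5",cv2.resize(im[100:384,100:420],None,fx=2,fy=2)); 
E
```

```text
0.03184469647901403 [ 0.50198691 -0.0075294   0.1000163 ] [ 1.79994008e+02 -2.96324646e-03  1.64984714e+02]
```

View pics/w5.png

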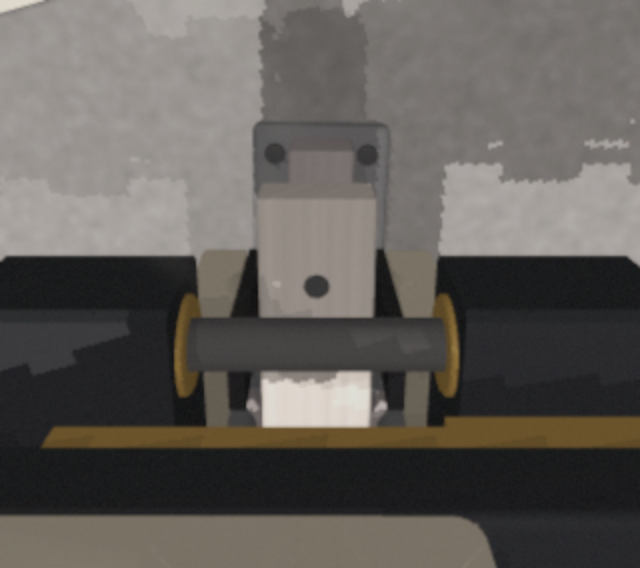

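The wrist view shows the gripped bar above the rail. The foot plate's front edge runs from (254,122) to (388,122), the rail's end from (290,150) to (353,150), and the bar's front end from (257,190) to (377,190), in pixels of the 2x crop.

```bash
python3 - <<'E'
from h import *
d=np.load("w5.npz"); K,T=d["K"],d["T"]
P=lambda u,v,z:ray(K,T,(100+u/2-.25,100+v/2-.25),z)[:2]
a=np.radians(CY)
def inclamp(p): d=p-CL; return np.round(np.array([np.cos(a)*d[0]+np.sin(a)*d[1],-np.sin(a)*d[0]+np.cos(a)*d[1]])*1000,1)
for n,u,v,z in [("plateL",254,122,.022),("plateR",388,122,.022),("edgeR2",385.5,240,.022),("edgeR1",388,135,.022),("edgeL1",254,130,.022),("edgeL2",256,185,.022),("railL",290,150,.047),("railR",353,150,.047),("barL",257,195,.126),("barR",377,195,.126)]: print(n,inclamp(P(u,v,z)))
o=ctrl.get_obs(); print("tcp",inclamp(o["tool_pos"][:2]))
E
```

```text
plateL [-141.9  -26.3]
plateR [-142.    31.1]
edgeR2 [-87.7  31.9]
edgeR1 [-136.4   31.3]
edgeL1 [-138.5  -26.4]
edgeL2 [-113.7  -26.2]
railL [-135.7   -9.9]
railR [-135.7   14.7]
barL [-142.6  -15. ]
barR [-142.7   16.1]
tcp [-112.7    0.5]
```

Request:
jog_arm(motion=[{"offset":[0,2,30],"roll":0,"hand":20},{"offset":[0,2,50],"roll":0,"hand":20},{"offset":[0,2,58],"roll":0,"hand":20},{"offset":[0,2,60],"roll":0,"hand":20},{"offset":[0,2,61],"roll":0,"hand":20},{"offset":[0,2,62],"roll":0,"hand":20},{"offset":[0,2,62],"roll":0,"hand":20},{"offset":[0,2,62],"roll":0,"hand":20}])

```text
clock: 7.92
tool_pos: [0.5031, -0.006, 0.0389]
orientation: [180.0, 0.1, 164.9]
force: [0.0, 0.1, -1.3]
opening: 0.0317
```

Request:
jog_arm(motion=[{"offset":[0,0,1],"roll":0,"hand":20},{"offset":[-5,0,1],"roll":0,"hand":20},{"offset":[-10,0,1],"roll":0,"hand":20},{"offset":[-15,0,1],"roll":0,"hand":20},{"offset":[-20,0,1],"roll":0,"hand":20},{"offset":[-25,0,1],"roll":0,"hand":20},{"offset":[-30,0,1],"roll":0,"hand":20},{"offset":[-36,0,1],"roll":0,"hand":20},{"offset":[-36,0,1],"roll":0,"hand":20},{"offset":[-36,0,1],"roll":0,"hand":20}])

```text
clock: 8.75
tool_pos: [0.5384, -0.0156, 0.0372]
orientation: [180.0, 0.1, 164.9]
force: [1.0, -1.1, 0.8]
opening: 0.0316
```

Request:
jog_arm(motion=[{"offset":[0,0,0],"roll":0,"hand":60},{"offset":[0,0,0],"roll":0,"hand":60},{"offset":[0,0,0],"roll":0,"hand":60},{"offset":[0,0,0],"roll":0,"hand":60},{"offset":[20,0,0],"roll":0,"hand":60},{"offset":[40,0,0],"roll":0,"hand":60},{"offset":[53,0,0],"roll":0,"hand":60},{"offset":[53,0,0],"roll":0,"hand":60},{"offset":[53,0,0],"roll":0,"hand":0},{"offset":[53,0,0],"roll":0,"hand":0},{"offset":[53,0,0],"roll":0,"hand":0},{"offset":[53,0,0],"roll":0,"hand":0},{"offset":[53,0,0],"roll":0,"hand":0},{"offset":[53,0,0],"roll":0,"hand":0},{"offset":[53,0,0],"roll":0,"hand":0},{"offset":[53,0,0],"roll":0,"hand":0}])

```text
clock: 10.08
tool_pos: [0.4861, -0.0019, 0.037]
orientation: [-180.0, -0.0, 164.9]
force: [-0.2, 0.3, -0.0]
opening: 0.0126
```

```bash
python3 - <<'E'
from h import *
o=ctrl.get_obs(); print(o["opening"],o["tool_pos"],o["force"])
im,K,T=snap("wrist"); np.savez("w6",img=im,K=K,T=T); b,K2,T2=snap("scene"); t,K3,T3=snap("top")
np.savez("s6",img=b,K=K2,T=T2); np.savez("t6",img=t,K=K3,T=T3)
A=cv2.resize(t[140:215,240:330],(480,400),interpolation=cv2.INTER_CUBIC)
B=cv2.resize(im[130:384,130:390],None,fx=1.2,fy=1.575)
save("w6",np.hstack([A,B[:400]]))
E
```

```text
0.01260401631714419 [ 0.48612171 -0.00187786  0.03699058] [-0.22922132  0.29685188 -0.01203109]
```

View pics/w6.png

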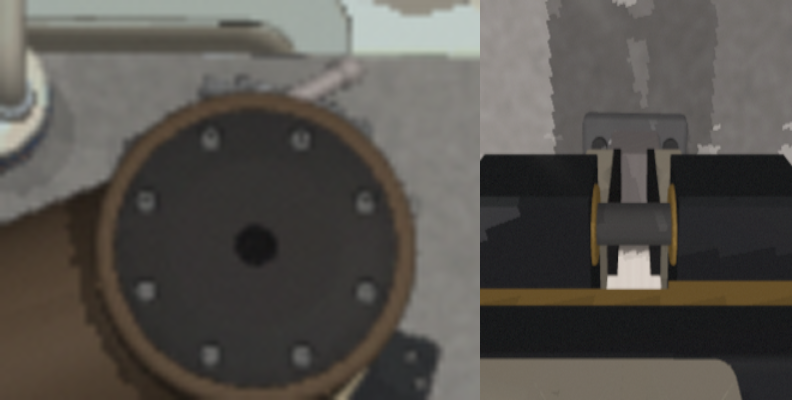

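The right half shows the jaws nearly closed in front of the bar, over the rail and centred. The wrist blocks the top view. Next is the push.

Request:
jog_arm(motion=[{"offset":[0,0,0],"roll":0,"hand":0},{"offset":[0,0,0],"roll":0,"hand":0},{"offset":[0,0,0],"roll":0,"hand":0},{"offset":[-5,0,0],"roll":0,"hand":0},{"offset":[-10,0,0],"roll":0,"hand":0},{"offset":[-13,0,0],"roll":0,"hand":0},{"offset":[-16,0,0],"roll":0,"hand":0},{"offset":[-19,0,0],"roll":0,"hand":0},{"offset":[-22,0,0],"roll":0,"hand":0},{"offset":[-25,0,0],"roll":0,"hand":0},{"offset":[-28,0,0],"roll":0,"hand":0},{"offset":[-30,0,0],"roll":0,"hand":0},{"offset":[-30,0,0],"roll":0,"hand":0}])

```text
clock: 11.32
tool_pos: [0.5156, -0.0097, 0.0371]
orientation: [180.0, 0.0, 164.9]
force: [-0.2, 0.2, -0.2]
opening: 0.0003
```

Request:
jog_arm(motion=[{"offset":[-1,0,0],"roll":0,"hand":0},{"offset":[-2,0,0],"roll":0,"hand":0},{"offset":[-3,0,0],"roll":0,"hand":0},{"offset":[-4,0,0],"roll":0,"hand":0},{"offset":[-4,0,0],"roll":0,"hand":0}])

```text
clock: 11.73
tool_pos: [0.5191, -0.0106, 0.0371]
orientation: [180.0, 0.0, 164.9]
force: [0.5, 0.9, -0.4]
opening: 0.0003
```

Request:
jog_arm(motion=[{"offset":[-1,0,0],"roll":0,"hand":0},{"offset":[-2,0,0],"roll":0,"hand":0},{"offset":[-2,0,0],"roll":0,"hand":0}])

```text
clock: 11.98
tool_pos: [0.5208, -0.0112, 0.0371]
orientation: [-180.0, -0.0, 164.9]
force: [-1.0, -0.0, 0.7]
opening: -0.0001
```

Request:
jog_arm(motion=[{"offset":[-1,0,0],"roll":0,"hand":0},{"offset":[-2,0,0],"roll":0,"hand":0},{"offset":[-2,0,0],"roll":0,"hand":0}])

```text
clock: 12.23
tool_pos: [0.5208, -0.0114, 0.0368]
orientation: [-180.0, -0.2, 164.9]
force: [-9.1, 5.6, 7.0]
opening: 0.0005
```

Request:
jog_arm(motion=[{"offset":[10,0,0],"roll":0,"hand":0},{"offset":[40,0,0],"roll":0,"hand":0},{"offset":[70,0,0],"roll":0,"hand":0},{"offset":[70,0,-40],"roll":0,"hand":30},{"offset":[70,0,-80],"roll":0,"hand":50},{"offset":[70,0,-120],"roll":0,"hand":50},{"offset":[70,0,-160],"roll":0,"hand":50},{"offset":[70,0,-200],"roll":0,"hand":50},{"offset":[70,0,-210],"roll":0,"hand":50},{"offset":[70,0,-210],"roll":0,"hand":50},{"offset":[70,0,-210],"roll":0,"hand":50}])

```text
clock: 13.15
tool_pos: [0.4553, 0.0067, 0.2476]
orientation: [179.9, 0.1, 164.9]
force: [-0.0, -0.0, -1.3]
opening: 0.047
```

```bash
python3 - <<'E'
from h import *
o=ctrl.get_obs(); print(o["opening"],o["tool_pos"],o["force"])
im,K,T=snap("wrist"); np.savez("w7",img=im,K=K,T=T); t,K3,T3=snap("top"); np.savez("t7",img=t,K=K3,T=T3)
A=cv2.resize(t[140:230,240:330],(400,400),interpolation=cv2.INTER_CUBIC)
b,K2,T2=snap("scene"); np.savez("s7",img=b,K=K2,T=T2)
B=cv2.resize(b[165:245,245:325],(400,400),interpolation=cv2.INTER_CUBIC)
save("t7",np.hstack([A,B]))
E
```

```text
0.04695404614265552 [0.45527683 0.00673724 0.2475673 ] [-0.01262236 -0.00420113 -1.27176581]
```

View pics/t7.png

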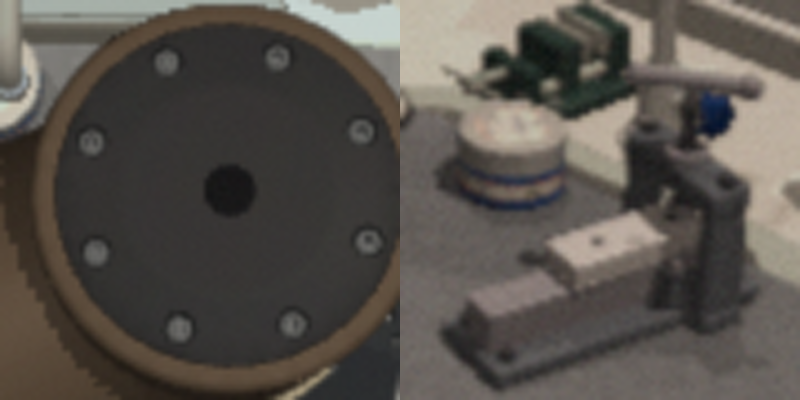

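The scene crop shows the bar flat on the rail under the bridge, with its front top corners at about (548,238) and (574,265). The T-bar ends are at (632,75) and (757,88).

```bash
cat >> h.py <<'E'
def inclamp(p):
    a=np.radians(CY); d=p[:2]-CL; return np.round(np.array([np.cos(a)*d[0]+np.sin(a)*d[1],-np.sin(a)*d[0]+np.cos(a)*d[1]])*1000,1)
E
sed -i 's/^CL=.*/CL=np.array([.6102,-.0350]); CY=-15.1/' h.py
python3 - <<'E'
from h import *
print(cl(0))
d=np.load("s7.npz"); K,T=d["K"],d["T"]
P=lambda u,v,z:ray(K,T,(245+(u-400)/5-.4,165+v/5-.4),z)
for n,u,v,z in [("barFL",548,238,.063),("barFR",574,265,.063),("railFL",468,293,.047),("railFR",497,322,.047),("plate",443,335,.022),("plate",495,387,.022),("T1",632,75,.149),("T2",757,88,.149)]: print(n,inclamp(P(u,v,z)))
A,B=P(632,75,.149),P(757,88,.149); print((A+B)/2,np.degrees(np.arctan2(*(B-A)[1::-1])),np.linalg.norm(A-B))
go(*cl(0),.19,-61)
E
```

```text
[ 0.6102 -0.035 ]
barFL [-78.1  15.2]
barFR [-81.3 -14.4]
railFL [-132.3   11.6]
railFR [-133.6  -19.4]
plate [-145.7   14.9]
plate [-146.8  -39.2]
T1 [-24.5  18.9]
T2 [ 25.3 -27.1]
[ 0.60955396 -0.03903473  0.149     ] -57.84112664447978 0.06778917450695124
go [-161.2    0.7   55.7] roll -2.34
```

Request:
jog_arm(motion=[{"offset":[0,0,0],"roll":-2.33,"hand":50},{"offset":[0,0,0],"roll":-2.33,"hand":50},{"offset":[0,0,0],"roll":-2.33,"hand":50},{"offset":[0,0,0],"roll":-2.33,"hand":50},{"offset":[0,0,0],"roll":-2.33,"hand":50},{"offset":[0,0,0],"roll":-2.33,"hand":50},{"offset":[0,0,0],"roll":-2.33,"hand":50},{"offset":[0,0,0],"roll":-2.33,"hand":50},{"offset":[0,0,0],"roll":-2.33,"hand":50},{"offset":[0,0,0],"roll":-2.33,"hand":50},{"offset":[0,0,0],"roll":-2.33,"hand":50},{"offset":[0,0,0],"roll":-2.33,"hand":50},{"offset":[-40,0,0],"roll":-2.33,"hand":50},{"offset":[-80,0,10],"roll":-2.33,"hand":50},{"offset":[-120,0,20],"roll":-2.33,"hand":50},{"offset":[-161,1,30],"roll":-2.33,"hand":50},{"offset":[-161,1,40],"roll":-2.33,"hand":50},{"offset":[-161,1,45],"roll":-2.33,"hand":50},{"offset":[-161,1,45],"roll":-2.33,"hand":50},{"offset":[-161,1,45],"roll":-2.33,"hand":50}])

```text
clock: 14.97
tool_pos: [0.6101, -0.0348, 0.1992]
orientation: [179.7, 0.1, -61.4]
force: [-0.5, 0.5, -0.2]
opening: 0.0499
```

```bash
python3 - <<'E'
from h import *
o=ctrl.get_obs(); print(o["opening"],o["tool_pos"],o["orientation"],o["force"],o["joint_pos"])
im,K,T=snap("wrist"); np.savez("w8",img=im,K=K,T=T)
save("w8",cv2.resize(im[80:384,90:430],None,fx=1.9,fy=1.9))
E
```

```text
0.04987333536712196 [ 0.61014902 -0.03481109  0.1992494 ] [ 1.79743075e+02  6.55731385e-02 -6.14045564e+01] [-0.48339845  0.53525693 -0.20423622] [ 1.50230364e+01  1.52733449e+01 -8.69834269e+00 -3.76572039e-03
 -6.62934505e+01  1.35740762e+01]
```

View pics/w8.png

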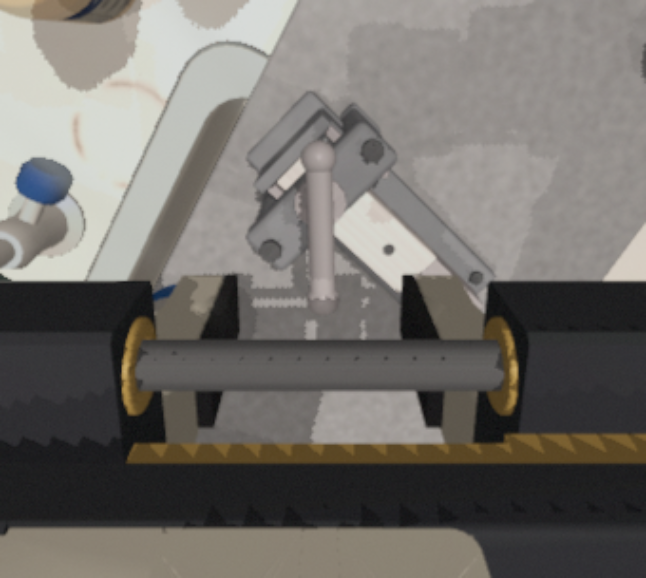

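The wrist view shows the T-bar vertical in the picture between the jaws, with ends at (318,157) and (322,301). The bar reaches the back stop near (285,180).

```bash
python3 - <<'E'
from h import *
d=np.load("w8.npz"); K,T=d["K"],d["T"]
P=lambda u,v,z:ray(K,T,(90+u/1.9-.25,80+v/1.9-.25),z)
A,B=P(318,157,.149),P(322,301,.149); m=(A+B)/2
print(m,np.linalg.norm(A-B),np.degrees(np.arctan2(*(A-B)[1::-1])))
for uv,z in [((372,151),.102),((271,251),.102),((477,278),.022)]: print(inclamp(P(*uv,z)))
go(m[0],m[1],.127,-60)
E
```

```text
[ 0.61040733 -0.0363598   0.149     ] 0.06344019780390898 -59.882429009598546
[ -0.4 -37.2]
[ 0.2 34.9]
[-129.6  -19.6]
go [ 1.6  0.8 73.2] roll -0.029
```

Request:
jog_arm(motion=[{"offset":[1.5,1,30],"roll":-0.03,"hand":50},{"offset":[1.5,1,55],"roll":-0.03,"hand":40},{"offset":[1.5,1,68],"roll":-0.03,"hand":30},{"offset":[1.5,1,77],"roll":-0.03,"hand":30},{"offset":[1.5,1,77],"roll":-0.03,"hand":30},{"offset":[1.5,1,77],"roll":-0.03,"hand":0},{"offset":[1.5,1,77],"roll":-0.03,"hand":0},{"offset":[1.5,1,77],"roll":-0.03,"hand":0},{"offset":[1.5,1,77],"roll":-0.03,"hand":0},{"offset":[1.5,1,77],"roll":-0.03,"hand":0},{"offset":[1.5,1,77],"roll":-0.03,"hand":0},{"offset":[1.5,1,77],"roll":-0.03,"hand":0}])

```text
clock: 16.02
tool_pos: [0.6106, -0.0366, 0.1262]
orientation: [-180.0, -0.0, -59.9]
force: [-3.3, -1.7, 6.2]
opening: 0.0096
```

```bash
python3 - <<'E'
from h import *
o=ctrl.get_obs(); print(o["opening"],o["tool_pos"],o["orientation"],o["force"],o["moment"],o["joint_pos"][5])
E
```

```text
0.009624403633698443 [ 0.61059453 -0.03657311  0.12619431] [-1.79990107e+02 -3.53458131e-02 -5.98637769e+01] [-3.29687682 -1.67257132  6.22171511] [-0.50896425  1.56029545  0.05204259] 15.248634292164581
```

The opening of 9.6 mm is under 11 mm, and there are 6 N upward. That suggests the pads hold the bar above its middle, so I'll reopen and go 9 mm lower.

Request:
jog_arm(motion=[{"offset":[0,0,0],"roll":0,"hand":30},{"offset":[0,0,0],"roll":0,"hand":30},{"offset":[0,0,0],"roll":0,"hand":30},{"offset":[0,0,3],"roll":0,"hand":30},{"offset":[0,0,6],"roll":0,"hand":30},{"offset":[0,0,9],"roll":0,"hand":30},{"offset":[0,0,9],"roll":0,"hand":30}])

```text
clock: 16.6
tool_pos: [0.6102, -0.0362, 0.115]
orientation: [179.9, 0.0, -59.9]
force: [-0.3, -1.3, 0.2]
opening: 0.0301
```

Request:
jog_arm(motion=[{"offset":[0,0,0],"roll":0,"hand":0},{"offset":[0,0,0],"roll":0,"hand":0},{"offset":[0,0,0],"roll":0,"hand":0},{"offset":[0,0,0],"roll":0,"hand":0},{"offset":[0,0,0],"roll":0,"hand":0},{"offset":[0,0,0],"roll":0,"hand":0},{"offset":[0,0,0],"roll":0,"hand":0}])

```text
clock: 17.18
tool_pos: [0.6104, -0.0364, 0.1161]
orientation: [180.0, 0.0, -59.9]
force: [-2.8, -1.1, 1.5]
opening: 0.0101
```

```bash
python3 - <<'E'
from h import *
o=ctrl.get_obs(); print(o["opening"],o["tool_pos"],o["orientation"],o["force"],o["moment"],o["joint_pos"][5])
E
```

```text
0.010052192974374735 [ 0.61039649 -0.03642372  0.11614064] [ 1.79969791e+02  2.01400273e-03 -5.98704360e+01] [-2.84282388 -1.09813628  1.52686872] [-0.47927477  0.96799527  0.03510202] 15.256189580943389
```

Request:
jog_arm(motion=[{"offset":[0,0,0.3],"roll":0.08,"hand":0},{"offset":[0,0,0.6],"roll":0.16,"hand":0},{"offset":[0,0,1.0],"roll":0.24,"hand":0},{"offset":[0,0,1.3],"roll":0.32,"hand":0},{"offset":[0,0,1.6],"roll":0.4,"hand":0},{"offset":[0,0,1.6],"roll":0.4,"hand":0}])

```text
clock: 17.68
tool_pos: [0.6105, -0.0363, 0.1146]
orientation: [180.0, -0.0, -83.0]
force: [-1.5, -0.9, 1.9]
opening: 0.0095
```

```bash
cat > st.py <<'E'
from h import *
o=ctrl.get_obs(); print(round(o["opening"]*1000,1),np.round(o["tool_pos"],4),np.round(o["orientation"],1),np.round(o["force"],1),np.round(o["moment"],3),round(o["joint_pos"][5],1))
E
python3 st.py
```

```text
9.5 [ 0.6105 -0.0363  0.1146] [180.  -0. -83.] [-1.5 -0.9  1.9] [-0.487  0.91   0.167] -7.9
```

Request:
jog_arm(motion=[{"offset":[0,0,0.3],"roll":0.08,"hand":0},{"offset":[0,0,0.6],"roll":0.16,"hand":0},{"offset":[0,0,1.0],"roll":0.24,"hand":0},{"offset":[0,0,1.3],"roll":0.32,"hand":0},{"offset":[0,0,1.6],"roll":0.4,"hand":0},{"offset":[0,0,1.9],"roll":0.48,"hand":0},{"offset":[0,0,1.9],"roll":0.48,"hand":0}])

```text
clock: 18.27
tool_pos: [0.6107, -0.0363, 0.1127]
orientation: [-180.0, -0.0, -110.3]
force: [-2.1, -2.0, 2.1]
opening: 0.0099
```

```bash
python3 st.py; python3 - <<'E'
from h import *
im,K,T=snap("wrist"); np.savez("w9",img=im,K=K,T=T)
# T-bar's far-end line: columns of the pinkish handle above the finger tops, compared with w8 colours
w=np.load("w8.npz")["img"]; print(w[80+int(200/1.9),90+int(319/1.9)], im[170:226:6,240:272:4].mean(2).astype(int))
E
```

```text
9.9 [ 0.6107 -0.0363  0.1127] [-180.    -0.  -110.3] [-2.1 -2.   2.1] [-0.531  0.656  0.092] -35.2
[164 155 152] [[127 124  90  91  91  87 126 129]
 [129 122  86  89  89  96 131 130]
 [130 129 129 130 129 131 130 130]
 [130 131 116 135 140 139 121 129]
 [128 116 147 159 157 158 146 123]
 [125 124 150 162 177 164 150 128]
 [122 121 135 148 151 150 135 102]
 [117 125 131 153 159 157 139  97]
 [ 94 125 130 138 159 157 139  99]
 [101  72  82  96  95 100  93  84]]
```

The handle still lies along the tool's x axis (columns 248–264), so it follows the gripper, and the joint is at about 1.66. I'll carry on in small steps.

Request:
jog_arm(motion=[{"offset":[0,0,0.3],"roll":0.08,"hand":0},{"offset":[0,0,0.6],"roll":0.16,"hand":0},{"offset":[0,0,1.0],"roll":0.24,"hand":0},{"offset":[0,0,1.3],"roll":0.32,"hand":0},{"offset":[0,0,1.3],"roll":0.32,"hand":0},{"offset":[0,0,1.3],"roll":0.32,"hand":0}])

```text
clock: 18.82
tool_pos: [0.6109, -0.0364, 0.1115]
orientation: [-180.0, -0.0, -128.3]
force: [-1.4, -2.6, 4.1]
opening: 0.0099
```

```bash
python3 st.py
```

```text
9.9 [ 0.6109 -0.0364  0.1115] [-180.    -0.  -128.3] [-1.4 -2.6  4.1] [-0.811  0.763  0.159] -53.2
```

Request:
jog_arm(motion=[{"offset":[0,0,0.3],"roll":0.08,"hand":0},{"offset":[0,0,0.6],"roll":0.16,"hand":0},{"offset":[0,0,0.9],"roll":0.22,"hand":0},{"offset":[0,0,0.9],"roll":0.22,"hand":0},{"offset":[0,0,0.9],"roll":0.22,"hand":0}])

```text
clock: 19.23
tool_pos: [0.611, -0.0364, 0.1109]
orientation: [-180.0, 0.0, -140.9]
force: [-2.1, -2.5, 5.1]
opening: 0.01
```

```bash
python3 st.py; python3 - <<'E'
from h import *
im,K,T=snap("wrist"); np.savez("w10",img=im,K=K,T=T)
print(im[182:226:4,236:280:4].mean(2).astype(int))
E
```

```text
10.0 [ 0.611  -0.0364  0.1109] [-180.     0.  -140.9] [-2.1 -2.5  5.1] [-0.978  0.869  0.374] -65.8
[[132 132 131 123 103  69 134 138 135 133 173]
 [124 130 131 115 120 120 104 128 133 136 150]
 [129 129 120 141 146 146 136 110 133 136 133]
 [130 129 141 156 158 159 148 127  88 135 136]
 [130 120 147 162 173 168 154 134 100 134 131]
 [129 128 144 160 165 161 151 128  92  82 137]
 [ 82  80  80 110  98 102 101  94  80  68 123]
 [ 73  81  76  86  89  95  95  96  90  80  62]
 [ 75  74  96  93 101 105 106  96 108 104  77]
 [122  93  96  92 101 106 106  95 108 107  87]
 [ 81  96 108  90 101 105 106  97 103 108 106]]
```

The moment is rising (0.16 to 0.37 N m) and the handle lags the tool by about 5 degrees, so the joint is at roughly 2.1. A little more is needed.

Request:
jog_arm(motion=[{"offset":[0,0,0.3],"roll":0.07,"hand":0},{"offset":[0,0,0.6],"roll":0.14,"hand":0},{"offset":[0,0,0.8],"roll":0.2,"hand":0},{"offset":[0,0,0.8],"roll":0.2,"hand":0},{"offset":[0,0,0.8],"roll":0.2,"hand":0}])

```text
clock: 19.7
tool_pos: [0.611, -0.0365, 0.1102]
orientation: [-180.0, 0.0, -152.4]
force: [-3.5, -3.2, 6.6]
opening: 0.0103
```

```bash
python3 st.py; python3 - <<'E'
from h import *
im,K,T=snap("wrist"); np.savez("w11",img=im,K=K,T=T)
print(im[182:214:4,236:280:4].mean(2).astype(int))
E
```

```text
10.3 [ 0.611  -0.0365  0.1102] [-180.     0.  -152.4] [-3.5 -3.2  6.6] [-0.949  0.97   0.438] -77.3
[[124 109  71  64 100 135 138 134 136 136 168]
 [130 125 112 108 118 114  97 135 136 134 137]
 [126 131 128 142 143 141 126  94 134 136 135]
 [ 83  81 147 156 158 155 134 109 127 134 132]
 [ 82  78 115 138 161 113 106  98  73 131 136]
 [ 82  80  94 102 105 108 103  96  74 115 132]
 [ 81  81  87  96 100 102  99  88  77  66 112]
 [ 75  82  77  88  89  93  95  89  91  78  66]]
```

Request:
jog_arm(motion=[{"offset":[0,0,0.3],"roll":0.07,"hand":0},{"offset":[0,0,0.6],"roll":0.15,"hand":0},{"offset":[0,0,0.6],"roll":0.15,"hand":0},{"offset":[0,0,0.6],"roll":0.15,"hand":0}])

```text
clock: 20.08
tool_pos: [0.6111, -0.0365, 0.1097]
orientation: [-180.0, 0.0, -161.0]
force: [-2.5, -3.5, 7.2]
opening: 0.0105
```

```bash
python3 st.py
```

```text
10.5 [ 0.6111 -0.0365  0.1097] [-180.    0. -161.] [-2.5 -3.5  7.2] [-1.064  0.972  0.479] -85.9
```

Torque is now about 0.48 N m, twice the free friction, so the bar is clamped. I'll open, rise and look.

Request:
jog_arm(motion=[{"offset":[0,0,0],"roll":0,"hand":40},{"offset":[0,0,0],"roll":0,"hand":40},{"offset":[0,0,0],"roll":0,"hand":40},{"offset":[0,0,0],"roll":0,"hand":40},{"offset":[0,0,-30],"roll":0,"hand":40},{"offset":[0,0,-60],"roll":0,"hand":40},{"offset":[0,0,-85],"roll":0,"hand":40},{"offset":[0,0,-85],"roll":0,"hand":40},{"offset":[0,0,-85],"roll":0,"hand":40}])

```text
clock: 20.83
tool_pos: [0.6117, -0.0358, 0.1955]
orientation: [-180.0, 0.2, -161.2]
force: [0.5, 0.8, -0.1]
opening: 0.0399
```

```bash
python3 st.py; python3 - <<'E'
from h import *
im,K,T=snap("wrist"); np.savez("w12",img=im,K=K,T=T); b,K2,T2=snap("scene"); np.savez("s12",img=b,K=K2,T=T2)
A=cv2.resize(im[80:284,90:430],None,fx=1.6,fy=1.6)
B=cv2.resize(b[165:245,245:325],(256,256),interpolation=cv2.INTER_CUBIC)
B=np.vstack([B,np.zeros((A.shape[0]-256,256,3),np.uint8)])
save("w12",np.hstack([A,B]))
E
```

```text
39.9 [ 0.6117 -0.0358  0.1955] [-180.     0.2 -161.2] [ 0.5  0.8 -0.1] [0.03  0.064 0.025] -86.1
```

View pics/w12.png

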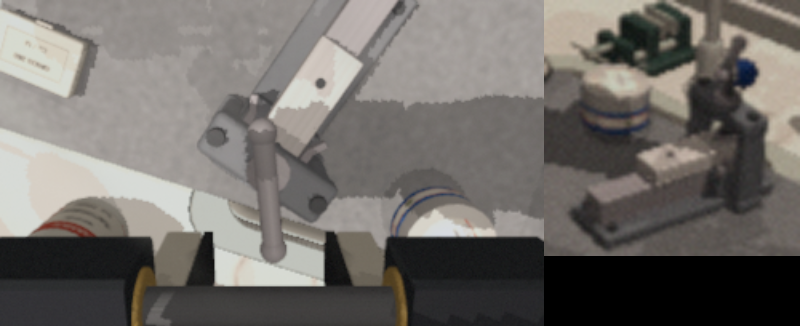

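The last view shows the handle running from (260,128) to (273,248), the bar flat under the bridge with front corners at about (323,37) and (362,63), and the scene otherwise unchanged.

```bash
sed -i 's/^CL=.*/CL=np.array([.6104,-.0362]); CY=-15.1/' h.py; python3 - <<'E'
from h import *
d=np.load("w12.npz"); K,T=d["K"],d["T"]
P=lambda u,v,z:ray(K,T,(90+u/1.6-.25,80+v/1.6-.25),z)
A,B=P(260,128,.143),P(273,248,.143)
v=inclamp(A)-inclamp(B); ang=np.degrees(np.arctan2(v[1],v[0])); print("handle in clamp",ang, "joint",np.radians((-ang)%180),np.linalg.norm(v))
for uv,z in [((323,37),.063),((362,63),.063),((216,136),.102),((317,205),.102)]: print(inclamp(P(*uv,z)))
E
```

```text
handle in clamp -140.37970159912538 joint 2.450087995871887 63.35297940902227
[-80.9 -14. ]
[-81.8  15.4]
[ -0.6 -36.7]
[ 1.4 35.5]
```

The joint reads about 2.45, so the foot is about 0.7 rad past contact. The bar's front end is at about x -81 mm and y +0.7 mm, and the arm is clear. Handing in.

```bash
python3 -c "
from plant import order
print(order.close_job())"
```

```text
the job is handed in; nothing more can be done
None
```

The long bar is clamped home on the rail and the job is handed in. I inserted it part-way in the jaws and pushed it against the back stop with closed fingers, feeling about 11 N. I then turned the T-handle clockwise in small steps, let go and rose clear.

**Last checks:**
- **Bar position:** its front end is at about x -81 mm (home is -82), y about +0.7 mm, and it lies straight and flat.
- **Screw:** the handle reads about 2.45 rad, roughly 0.7 rad past contact. By the given spring rate that is about 55 N on the bar, though I could not measure the foot force directly.
- **Torque:** the wrist moment rose from about 0.16 to 0.48 N m before I let go.
- **Robot:** the force reading was about zero and the tool stood clear above the handle. The job was handed in at about 21 s.
- **Bystanders:** I did not re-measure them. I saw no contact or change in the last views, but they cover only part of the bench.

**What disagreed:**
- **Fingertips:** they sat about 14 mm behind the reported TCP, not the stated 11 mm ahead. The first close on the bar therefore missed above it; I went lower and regripped.
- **Handle height:** the cross bar also seemed about 10 mm lower than the given figures. The first close on it caught above its middle, so I regripped 9 mm lower.
- **Opening reading:** on the handle it stayed at 9.5 to 10.5 mm, against 11 mm expected.

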